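# Thread a barbed elbow into a clamped port and clock it

### The job

Fit the barbed elbow that stands on the bench into the round port of the block in the vise: stand it in the mouth, feel for the thread by turning it gently anticlockwise (seen from above) until it drops in, then screw it clockwise until it goes stiff and stop with the barb straight over the block's pointer. Do not force it, do not run past the pointer, and leave it there let go, with the other things on the bench undisturbed.

Things in the scene. Friction and masses are not known exactly. Their poses are not given: they have to be found in the camera images.
- elbow: Loose steel hose elbow, 0.16 to 0.26 kg, standing on its nose. Origin: centre of its underside; z up; barb along +x. Round spigot 30 mm wide, z 0 to 28 mm (its lowest 5.5 mm taper to 21 mm). Above it, z 28 to 58 mm, a 30 x 30 mm square head with flat sides. Grip it across its +y and -y faces. The barb (axis at z 43 mm, at most 19 mm thick) ends 51 mm from the elbow's axis.
- elbow_lug (a point): One of the two thread lugs, 7.5 mm wide, 5 mm high (elbow z 6 to 11 mm), that stick out of the spigot along the elbow's +y and -y to 21 mm from its axis, tilted as a right-hand thread. The point is the middle of the +y lug.
- barb_tip (a point): End of the elbow's barb, 50 mm from the elbow's axis along its +x, at its z = 43 mm.
- port: Fixed aluminium block 72 x 72 mm, top face at z = 66 mm, in the jaws of a small grey machine vise (bed 84 x 150 mm, long along the port's y; jaws and screw handle stay below z = 53 mm). Origin: on the bench under the port's axis; z up; +x points from the axis to the pointer. Bore 47 mm wide.
- port_mouth (a point): Centre of the bore's mouth, 66 mm above the bench. Flush with the top face sits a steel thread ring, 33 mm inner diameter, flat on top, with two opposite 44-degree gaps for the lugs. Its underside is a two-start thread: 4 mm thick at the clockwise edge of each gap (seen from above), from there going down clockwise 0.08 mm per degree.
- thread_start (a point): On the port's axis at the thread ring's flat top. The ring's turn is unknown: the lugs drop through its gaps with the barb somewhere 46 to 94 degrees anticlockwise of the pointer (about 4 degrees of play each way). Beside the gaps they lie on the ring's top, the elbow's underside then 59 to 61 mm above the bench; it drops by 10 mm when they find the gaps.
- seal_rest (a point): On the port's axis at the unloaded top of the sprung rubber seal, 50.2 mm above the bench (2 N per mm, 2 N preload), where the elbow's underside lands after the drop. Turned clockwise, the elbow is loose for about 30 degrees, then is drawn down 0.08 mm per degree and turns ever stiffer. No end stop at the pointer; friction holds it where it is left, so it may be regripped.
- port_pointer (a point): Tip of the pointer: a flat 8 mm wide pointed tab, flush with the block's top face, that sticks out of one side; 50 mm from the port's axis along the port's +x.
- plug: Bystander: plug gauge lying between elbow and vise, 108 mm long, 39 mm high.
- collar: Bystander: plated collar ring lying flat, 74 x 62 x 10 mm, right of the elbow.
- tin: Bystander: flat round tin, 70 mm wide, 31 mm high, left of the vise.
Not all that is in view belongs to the job. What is shaped like the elbow but orange is not meant.

How it is judged:
On the way:
1. the lugs have dropped through the gaps of the thread ring, the barb still at least 25 degrees short of the pointer (z of elbow in the frame of port below 0.0515 m and horizontal distance between elbow and port_mouth below 0.004 m and y of barb_tip in the frame of port above 0.021 m), for 0.1 s.
At the end, for the whole second after the job is handed in: The elbow is screwed into the port with its lugs under the thread crests (underside less than 50 mm above the bench, axis within 3 mm of the port's, upright within 5 degrees), its barb over the pointer within 9 mm at the tip and 9 degrees, let go and at rest (z of elbow in the frame of port below 0.05 m and horizontal distance between elbow and port_mouth below 0.003 m and horizontal distance between barb_tip and port_pointer below 0.009 m and angle between the x axis of elbow and the x axis of port, either way round below 0.16 rad and angle between elbow's own z axis and vertical below 0.09 rad and linear speed of elbow below 0.02 m/s); the robot touches nothing.
It fails at once if the elbow is pressed or forced against the port with more than 40 N of contact in all (seal and thread crests added up) (contact force between elbow and port above 40 N).
It fails at once if the threaded-in barb runs more than 20 mm past the pointer (z of elbow in the frame of port below 0.049 m and horizontal distance between elbow and port_mouth below 0.004 m and y of barb_tip in the frame of port below -0.02 m).
It fails at once if a bystander (plug gauge, collar or tin) is moved more than 30 mm (distance of any of plug, collar, tin from where it was at the start of the episode above 0.03 m).
It also fails if it takes over 64 s, if anything falls off the work surface, if the arm or the gripper's body presses on something with over 40 N, if the wrist force passes 120 N, or if a joint passes its speed limit or range.

### The arm

A 6-joint arm with a two-finger parallel gripper is mounted at the origin on a cart in front of the work surface, level with it; the furniture and walls round the work are solid. World frame = base frame: x ahead of the robot, y to its left, z up, the work surface at z = 0. Lengths are in m, angles in rad, forces in N, time in s.
With the tool pointing down it reaches from about 0.275 to 0.825 m from the base axis. Payload 4.9 kg.
Tool frame: the origin (TCP) lies midway between the tips of the shut fingers; the grasp point (between the pads) lies 19 mm behind it (robot.grip_point_offset is the distance from the TCP to the grasp point, in m); y points along the fingers, z is the direction in which the jaws open and shut, and the axes are right-handed (so a half turn about y gives the same grasp; the last joint's range is limited). The gripper opens to 85 mm and grips with 20 to 120 N. Pads are 22 mm wide; open, the fingers measure 114 mm over their backs; the gripper's body (76 mm by 85 mm) begins 54 mm behind the grasp point. The pads swing forward as they close: fully open they stand 13 mm farther back than shut.
Start: joints at [1.069, 0.326, -0.193, 1.052, 0, 1.437], TCP at [0.198, 0.513, 0.231] pointing down, gripper open.
Joint ranges: [-2.65, 2.65], [-0.97, 1.79], [-1.3, 1.35], [-1.93, 2.1], [-1.47, 1.37], [-3.14, 3.14]. Speed limits (rad/s): [2.57, 2.57, 3.14, 3.14, 3.14, 3.14].

### API

Orientations are given as a unit quaternion [x, y, z, w].
In Python, from bench import robot, imaging, sign_off gives the robot as it stands.
- The arm moves only by the tool apply_moves, never from a script. Its argument "motion" is text: rows parted by semicolons, each of 5 numbers parted by spaces: the shift along the world's x, y, z in cm, then the turn about the world's z in degrees, then the finger opening in cm, from 0 to 8.54. A call has 1 to 10 rows; each row is the pose to reach, as a shift and turn from the pose measured when the call began; what a row does not reach only later rows make up. A row lasts 1/10 s, in which the tool goes at most 50 mm and 8.59 degrees, less where a joint would pass 70% of its speed; a pose out of reach is approached as far as the arm can. A call with a gripper value outside its range is refused whole. The fingers move at their own pace and stop on an object; the grip force is fixed at half the most. Time passes only in rows, so rows that repeat a pose let the fingers close. It gives the time, the measured TCP pose, the force and the opening at its end, in the units of the state.
- robot.get_obs(): the state, without advancing time (a new reading comes with each control period).
- imaging.snapshot(name): name is "side" or "top"; returns the picture (400x640x3 uint8, blue, green, red); there is no depth.
- imaging.camera_info(name): a dict with "intrinsics" (3x3 intrinsics, pixels), "pose" (4x4, takes a point from camera to world coordinates). Camera axes: x right, y up, looking along -z (the intrinsics and any distortion apply to the point x, -y, -z); pixel columns grow to the right and rows downward; lengths in m; the calibration is good to about 2 mm. A picture is of the moment at which its call begins. camera_info takes no time and is no camera call.
- sign_off(): hands the job in, once; it reports no verdict.
The state is a dict: "clock": time; "qpos": joint angles; "joint_vel": joint speeds; "joint_efforts": joint torques, N m; "ee_pos": TCP position; "tcp_rot": TCP orientation; "wrist_force": force on the tool from outside, world axes, zero at the start; "ft_torque": the same for the moment, N m; "opening": finger opening in m.
Only numpy, scipy, OpenCV 4.12 (cv2) and the standard library are available. Lean on these libraries where they do the work, as an engineer would, in place of code of your own. Each camera call takes 0.05 s, during which the arm holds its last target.

## Working session

There is one attempt and no reset: what is moved stays moved. The work goes in short steps, Python scripts to look and compute and a tool call to move; the robot and the scene stay as the last step left them, time stands still between calls to the robot, and variables do not carry over. Pictures are saved under pics/ and viewed, and the job is handed in when it is done.

Besides the shell and the picture viewer there is one more tool, called after ">>>" as a command line: name --argument value ..., lists and objects as JSON in quotes. apply_moves: Moves the arm, as the interface text tells. Its arguments: {"type":"object","properties":{"motion":{"type":"string"}},"required":["motion"]}

```bash
mkdir -p pics; ls; python3 - <<'E'
from bench import robot, imaging
import cv2
for n in("side","top"):
    im=imaging.snapshot(n); cv2.imwrite(f"pics/{n}0.png",im)
    c=imaging.camera_info(n); print(n,c)
print(robot.get_obs()); print(robot.grip_point_offset)
E
```

```text
pics
side {'intrinsics': array([[370.85694408,   0.        , 320.64868655],
       [  0.        , 370.85694408, 204.81340534],
       [  0.        ,   0.        ,   1.        ]]), 'pose': array([[ 0.99757756,  0.0535565 , -0.04439278,  0.39168002],
       [-0.06793812,  0.61296557, -0.78718335, -1.03140597],
       [-0.01494754,  0.78829241,  0.61511922,  0.87373943],
       [ 0.        ,  0.        ,  0.        ,  1.        ]])}
top {'intrinsics': array([[484.94522287,   0.        , 323.24024867],
       [  0.        , 484.94522287, 197.00160373],
       [  0.        ,   0.        ,   1.        ]]), 'pose': array([[ 0.01630875,  0.99735889, -0.07077624,  0.32922354],
       [-0.99973893,  0.01739868,  0.01481052, -0.00623807],
       [ 0.01600282,  0.07051622,  0.99738226,  1.63551888],
       [ 0.        ,  0.        ,  0.        ,  1.        ]])}
{'clock': 0.1, 'qpos': array([ 1.06879877e+00,  3.26902390e-01, -1.93484951e-01,  1.05200623e+00,
       -4.76029157e-07,  1.43663396e+00]), 'joint_vel': array([ 0.00019374, -0.00278957,  0.00427912, -0.00172252, -0.00161579,
        0.00150628]), 'joint_efforts': array([ 1.14487422e-03, -4.44240117e+01,  2.63038015e+01,  7.86446297e-03,
       -1.68589036e-04, -3.09283074e-06]), 'ee_pos': array([0.1974925 , 0.51275526, 0.23056197]), 'tcp_rot': array([ 0.69571748, -0.12949386,  0.12914096, -0.69464461]), 'wrist_force': array([ 1.45925809, -0.8485243 , -0.6235747 ]), 'ft_torque': array([ 0.01040362,  0.00338761, -0.03053304]), 'opening': 0.08514927057004192}
0.0187
```

View pics/side0.png

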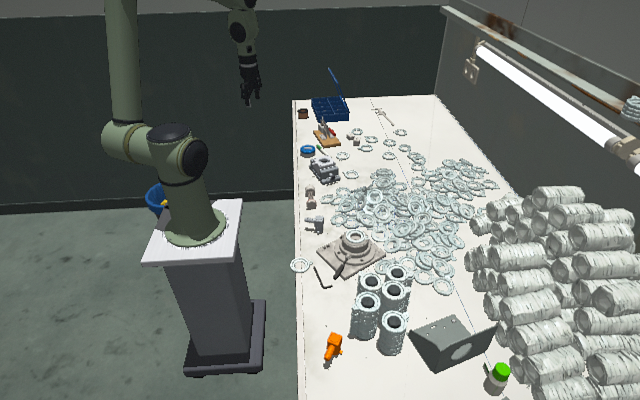

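View pics/top0.png

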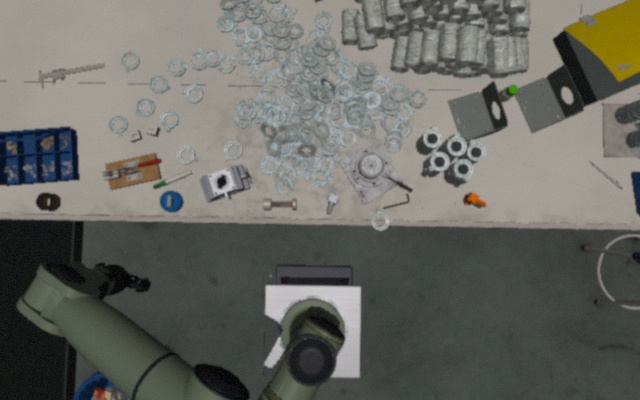

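Side view: the steel elbow is at about (316,222), the plug at (311,200), the vise at (325,168), the tin at (307,150) and the orange decoy at (333,347). Top view: the elbow is at (332,202), the plug at (280,205), the vise at (224,182), the tin at (171,200), the collar at (380,220) and the orange decoy at (474,200). The steel elbow between plug and collar fits the description, so I'll enlarge it to confirm.

```bash
python3 - <<'E'
import cv2,numpy as np
t=cv2.imread("pics/top0.png"); s=cv2.imread("pics/side0.png")
a=cv2.resize(t[180:225,305:355],None,fx=8,fy=8,interpolation=cv2.INTER_CUBIC)
b=cv2.resize(t[155:210,195:257],None,fx=8,fy=8,interpolation=cv2.INTER_CUBIC)
h=max(a.shape[0],b.shape[0]); o=np.zeros((440,800,3),np.uint8)
o[:a.shape[0],:a.shape[1]]=a; bb=b[:,:390]; o[:b.shape[0],405:405+bb.shape[1]]=bb[:, :395]
cv2.imwrite("pics/crop_top.png",o)
a=cv2.resize(s[205:245,300:340],None,fx=10,fy=10,interpolation=cv2.INTER_CUBIC)
b=cv2.resize(s[145:190,303:348],None,fx=8.8,fy=8.8,interpolation=cv2.INTER_CUBIC)
o=np.zeros((400,800,3),np.uint8); o[:,:400]=a[:400,:400]; o[:396,402:798]=b[:396,:396]
cv2.imwrite("pics/crop_side.png",o)
b=cv2.resize(t[155:210,195:257],None,fx=9,fy=9,interpolation=cv2.INTER_CUBIC); cv2.imwrite("pics/vise_top.png",b)
E
```

```text
(no output)
```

View pics/crop_top.png

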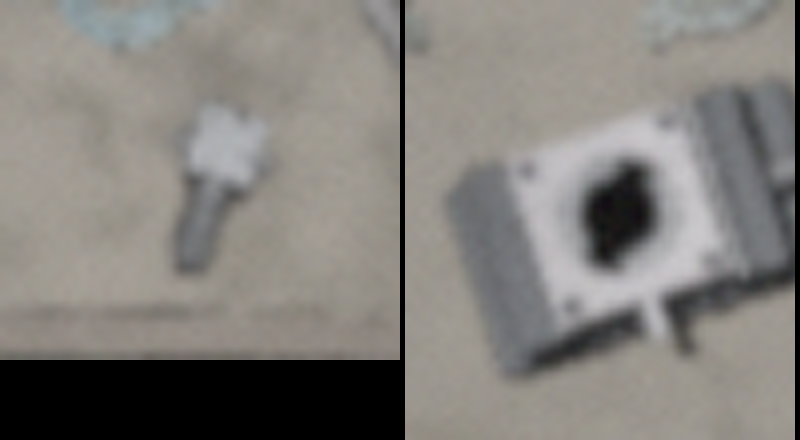

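View pics/crop_side.png

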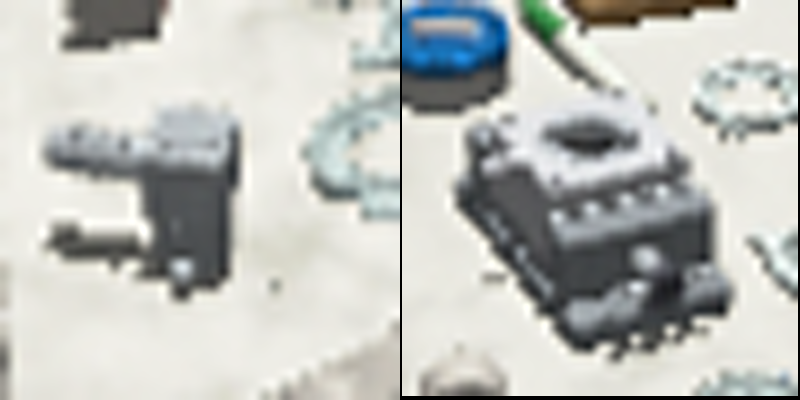

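View pics/vise_top.png

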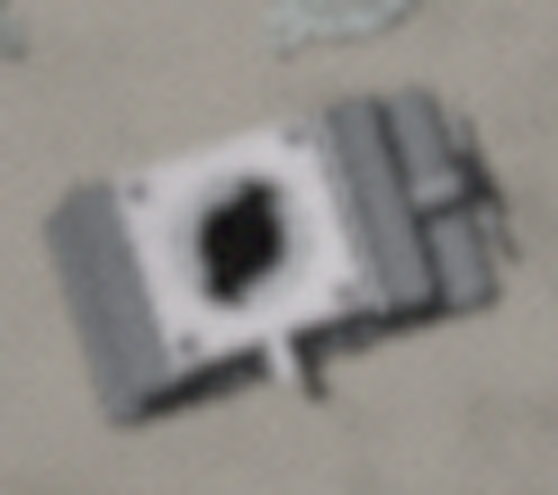

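Both crops match the description. The steel elbow has its head at top (333,198) and its barb pointing to about (328,213). The port block is centred near (222,182), its pointer is at about (226.5,195), and the ring gaps show as dark lobes. Next I'll measure these.

```bash
cat > h.py <<'E'
import cv2,numpy as np
from bench import robot, imaging
C={n:imaging.camera_info(n) for n in("side","top")}
def ray(n,u,v,z):
    K=C[n]["intrinsics"];P=C[n]["pose"]
    d=np.array([(u-K[0,2])/K[0,0],-(v-K[1,2])/K[1,1],-1.])
    d=P[:3,:3]@d; o=P[:3,3]
    return o+d*(z-o[2])/d[2]
def proj(n,p):
    K=C[n]["intrinsics"];P=C[n]["pose"]
    q=P[:3,:3].T@(np.array(p)-P[:3,3]); return np.array([K[0,2]+K[0,0]*q[0]/-q[2],K[1,2]-K[1,1]*q[1]/-q[2]])
E
python3 - <<'E'
from h import *
S=8
t=cv2.imread("pics/top0.png")
def crop(x0,x1,y0,y1): return cv2.resize(t[y0:y1,x0:x1],None,fx=S,fy=S,interpolation=cv2.INTER_CUBIC)
def full(p,x0,y0): return (np.array(p)+.5)/S-.5+[x0,y0]
# block
x0,y0=195,155; c=crop(195,257,155,210); g=cv2.cvtColor(c,cv2.COLOR_BGR2GRAY)
m=(g>178).astype(np.uint8)*255
m=cv2.morphologyEx(m,cv2.MORPH_OPEN,np.ones((5,5)))
cs,_=cv2.findContours(m,cv2.RETR_EXTERNAL,cv2.CHAIN_APPROX_NONE)
k=max(cs,key=cv2.contourArea)
f=np.zeros_like(m); cv2.drawContours(f,[k],-1,255,-1)
body=cv2.morphologyEx(f,cv2.MORPH_OPEN,cv2.getStructuringElement(cv2.MORPH_ELLIPSE,(61,61)))
cs,_=cv2.findContours(body,cv2.RETR_EXTERNAL,cv2.CHAIN_APPROX_NONE); k2=max(cs,key=cv2.contourArea)
r=cv2.minAreaRect(k2); bx=cv2.boxPoints(r)
W=np.array([ray("top",*full(p,x0,y0),.066)[:2] for p in bx]); print("block corners",W.round(4),"ctr",W.mean(0),"sides",np.linalg.norm(np.diff(W,axis=0),axis=1))
e=W[1]-W[0];print("edge ang",np.degrees(np.arctan2(e[1],e[0])))
tab=cv2.subtract(f,cv2.dilate(body,np.ones((3,3)))); 
cs,_=cv2.findContours(tab,cv2.RETR_EXTERNAL,cv2.CHAIN_APPROX_NONE)
for q in sorted(cs,key=cv2.contourArea)[-2:]:
    print("tab",cv2.contourArea(q),[ray("top",*full(p[0],x0,y0),.066)[:2].round(4) for p in (q[q[:,0,1].argmax()],)], ray("top",*full(q[:,0].mean(0),x0,y0),.066)[:2])
d=(g<70).astype(np.uint8); d[:, :190]=0; n,l,st,ce=cv2.connectedComponentsWithStats(d)
for i in range(1,n):
    if 1500<st[i,4]: print("dark",st[i],ray("top",*full(ce[i],x0,y0),.06)[:2])
# elbow
x0,y0=305,180; c2=crop(305,355,180,225); g2=cv2.cvtColor(c2,cv2.COLOR_BGR2GRAY)
print(g2[60*1:280:15,230].tolist())
mh=((g2>178)).astype(np.uint8)*255; mh[:80]=0; 
n,l,st,ce=cv2.connectedComponentsWithStats(mh)
for i in range(1,n):
    if st[i,4]>300: print("head",st[i],ray("top",*full(ce[i],x0,y0),.058)[:2], full(ce[i],x0,y0))
dv=np.zeros_like(c); 
cv2.drawContours(c,[k2],-1,(0,255,0),1); cv2.drawContours(c,[np.int32(bx)],-1,(0,0,255),1)
cv2.imwrite("pics/m_head.png",np.hstack([c2,cv2.cvtColor(mh,cv2.COLOR_GRAY2BGR)])); cv2.imwrite("pics/m_block.png",c)
E
```

```text
block corners [[0.5075 0.3466]
 [0.5309 0.2814]
 [0.4646 0.2574]
 [0.4414 0.3224]] ctr [0.48610632 0.3019543 ] sides [0.06922564 0.07044851 0.06903609]
edge ang -70.2717857085774
tab 80.0 [array([0.4474, 0.3114])] [0.44895837 0.31011596]
tab 85.5 [array([0.4884, 0.3385])] [0.49321224 0.33889343]
dark [ 190  167   57   97 3990] [0.48627709 0.30221196]
[135, 133, 134, 138, 167, 175, 177, 177, 140, 86, 117, 141, 143, 147, 144]
```

View pics/m_block.png

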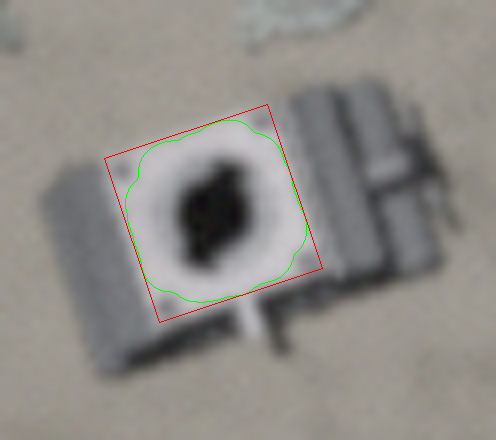

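View pics/m_head.png

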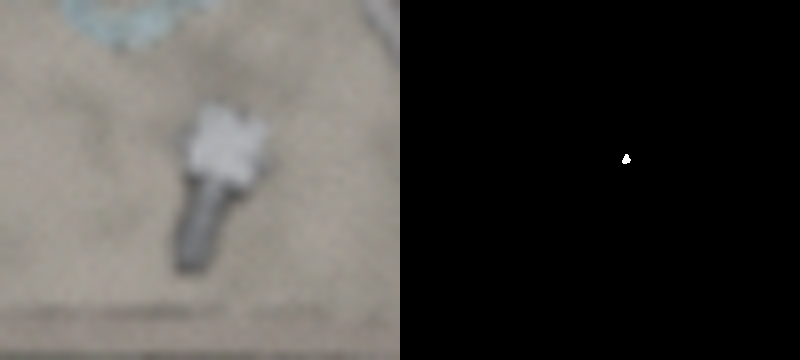

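```bash
python3 - <<'E'
from h import *
from scipy.spatial.transform import Rotation as R
S=8
t=cv2.imread("pics/top0.png")
def full(p,x0,y0): return (np.array(p)+.5)/S-.5+[x0,y0]
o=robot.get_obs(); M=R.from_quat(o["tcp_rot"]).as_matrix(); print(M.round(3)); print("jaw yaw",np.degrees(np.arctan2(M[1,2],M[0,2])),"q1 q6",np.degrees(o["qpos"][[0,5]]))
x0,y0=305,180; c=cv2.resize(t[180:225,305:355],None,fx=S,fy=S,interpolation=cv2.INTER_CUBIC); g=cv2.GaussianBlur(cv2.cvtColor(c,cv2.COLOR_BGR2GRAY),(5,5),0)
roi=np.zeros_like(g); roi[90:285,150:290]=1
for name,m,z in(("head",(g>155)&(roi>0),.058),("barb",(g<118)&(roi>0),.047)):
    m=m.astype(np.uint8)
    n,l,st,ce=cv2.connectedComponentsWithStats(m); i=1+st[1:,4].argmax()
    cs,_=cv2.findContours((l==i).astype(np.uint8),cv2.RETR_EXTERNAL,cv2.CHAIN_APPROX_NONE); r=cv2.minAreaRect(cs[0]); bx=cv2.boxPoints(r)
    W=np.array([ray("top",*full(p,x0,y0),z)[:2] for p in bx])
    e=np.diff(W,axis=0); print(name,st[i],"cen",ray("top",*full(ce[i],x0,y0),z)[:2],"rect ctr",W.mean(0),"sides",np.linalg.norm(e,axis=1),"ang",np.degrees(np.arctan2(e[:,1],e[:,0])))
    cv2.drawContours(c,cs,-1,(0,255,0) if name=="head" else (0,0,255),1)
cv2.imwrite("pics/m2.png",c)
# block: corner fiducials
x0,y0=195,155; c=cv2.resize(t[155:210,195:257],None,fx=S,fy=S,interpolation=cv2.INTER_CUBIC); g=cv2.cvtColor(c,cv2.COLOR_BGR2GRAY)
for a in((123,172),(265,122),(310,263),(165,307)):
    w=g[a[1]-14:a[1]+14,a[0]-14:a[0]+14].astype(float); w=np.clip(np.percentile(w,40)-w,0,None); yy,xx=np.mgrid[-14:14,-14:14]
    p=np.array(a)+[(w*xx).sum()/w.sum(),(w*yy).sum()/w.sum()]; print("bolt",p,ray("top",*full(p,x0,y0),.066)[:2])
b=cv2.resize(g[120:310,110:330],None,fx=3,fy=3); cv2.imwrite("pics/bore.png",cv2.convertScaleAbs(b,alpha=1.0))
E
```

```text
[[ 0.933 -0.001  0.36 ]
 [-0.36  -0.001  0.933]
 [-0.    -1.    -0.002]]
jaw yaw 68.92460553390305 q1 q6 [61.23765845 82.31306261]
head [ 191  110   79   71 3667] cen [ 0.43966885 -0.06141637] rect ctr [ 0.43985177 -0.06191636] sides [0.02713925 0.0276687  0.02713487] ang [ -19.19465922 -109.19612948  160.73354231]
barb [ 175  173   74  102 3456] cen [ 0.40716181 -0.05165054] rect ctr [ 0.40578058 -0.05232497] sides [0.04072763 0.02739094 0.04072394] ang [ -16.08911173 -106.06307623  163.83980426]
bolt [120.61167883 170.15656934] [0.50298428 0.33995583]
bolt [266.08854167 118.29752604] [0.52521449 0.28181313]
bolt [315.47930649 271.71951902] [0.4630729  0.25999253]
bolt [167.6356383  310.15653495] [0.44641998 0.3191459 ]
```

View pics/m2.png

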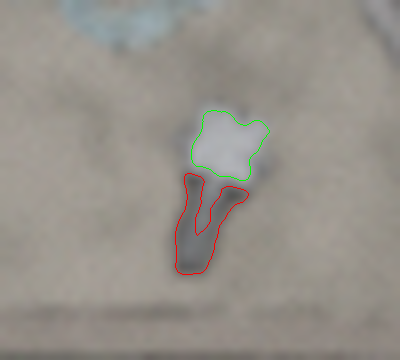

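View pics/bore.png

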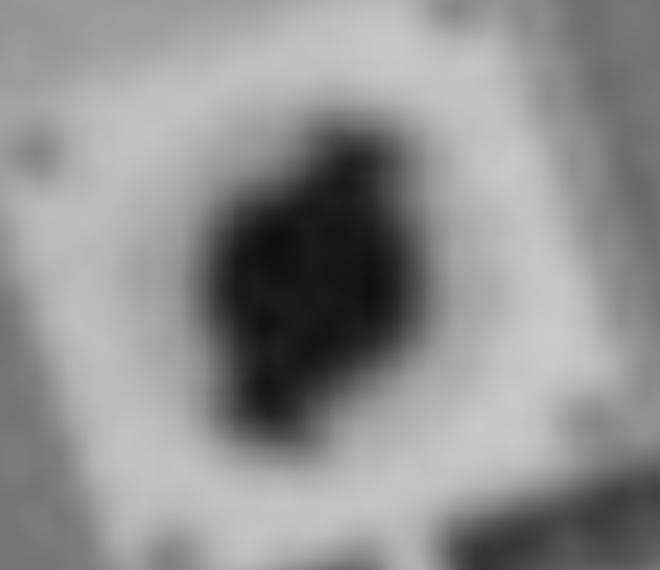

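```bash
python3 - <<'E'
from h import *
print("side head",ray("side",319.2,217.6,.058), "proj of top-est",proj("side",[.4397,-.0617,.058]))
print("side block",proj("side",[.486,.302,.066]))
print("tip top",ray("top",305+192/8-.5,180+271/8-.5,.043))
print("plug,collar,tin",[ray("top",u,v,.01)[:2].round(3) for u,v in((280,205),(380,219),(171,201))])
E
```

```text
side head [ 0.44077042 -0.05807347  0.058     ] proj of top-est [318.95628827 218.29659979]
side block [324.37383869 160.4140922 ]
tip top [ 0.38861528 -0.04804484  0.043     ]
plug,collar,tin [array([0.415, 0.114]), array([ 0.374, -0.222]), array([0.422, 0.478])]
```

>>> apply_moves --motion "1 -3 0 0 8.5; 3 -7 0 0 8.5; 5 -12 0 0 8.5; 7 -16.5 0 3 8.5; 8.8 -21 0 3 8.5; 10.6 -25.5 0 3 8.5; 12.4 -30 0 3 8.5; 14.2 -34.5 0 3 8.5; 16 -39 0 3 8.5; 18 -43 0 3 8.5"

```text
clock: 1.1
ee_pos: [0.3774, 0.0807, 0.2306]
tcp_rot: [0.699, -0.111, 0.111, -0.698]
wrist_force: [0.7, 0.5, -0.3]
opening: 0.0849
```

>>> apply_moves --motion "2 -4.5 0 1 8.5; 4 -9 0 1 8.5; 6.2 -13 -2 1 8.5; 6.2 -14.2 -6 1 8.5; 6.2 -14.2 -10 1 8.5; 6.2 -14.2 -14 1 8.5; 6.2 -14.2 -17 1 8.5; 6.2 -14.2 -19.3 1 8.5; 6.2 -14.2 -20.3 1 8.5; 6.2 -14.2 -20.3 1 8.5"

```text
clock: 2.1
ee_pos: [0.4382, -0.061, 0.0265]
tcp_rot: [0.7, -0.106, 0.104, -0.699]
wrist_force: [0.1, 0.1, 0.4]
opening: 0.0846
```

```bash
python3 - <<'E'
from h import *
s=imaging.snapshot("side"); t=imaging.snapshot("top")
a=cv2.resize(s[190:245,290:345],None,fx=7,fy=7,interpolation=cv2.INTER_CUBIC);b=cv2.resize(t[170:225,305:360],None,fx=7,fy=7,interpolation=cv2.INTER_CUBIC)
cv2.imwrite("pics/g1.png",np.hstack([a,b])); print(robot.get_obs()["ee_pos"],robot.get_obs()["wrist_force"])
E
```

```text
[ 0.43986342 -0.06143325  0.02816285] [0.33849087 0.36005066 0.72152343]
```

View pics/g1.png

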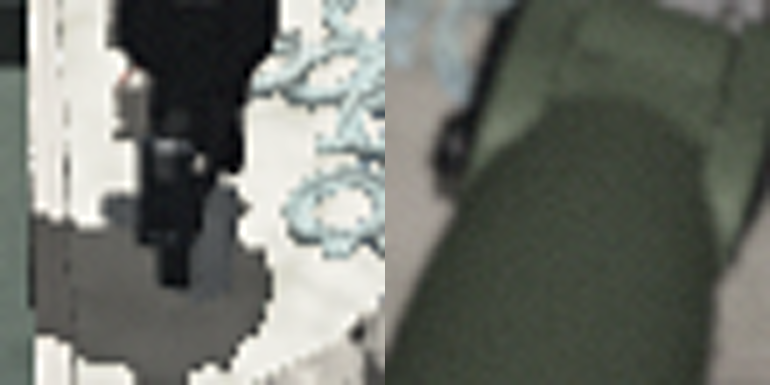

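>>> apply_moves --motion "0 0 -0.1 0 6; 0 0 -0.1 0 4; 0 0 -0.1 0 2.5; 0 0 -0.1 0 2; 0 0 -0.1 0 2; 0 0 -0.1 0 2; 0 0 -0.1 0 2; 0 0 -0.1 0 2"

```text
clock: 3.0
ee_pos: [0.4403, -0.0615, 0.0277]
tcp_rot: [0.7, -0.105, 0.106, -0.699]
wrist_force: [-0.5, 1.4, 6.2]
opening: 0.0288
```

```bash
python3 - <<'E'
from h import *
o=robot.get_obs();print(o["ee_pos"],o["wrist_force"],o["ft_torque"],o["opening"])
from scipy.spatial.transform import Rotation as R
M=R.from_quat(o["tcp_rot"]).as_matrix();print(M.round(3),np.degrees(np.arctan2(M[1,2],M[0,2])))
E
```

```text
[ 0.44034348 -0.06153143  0.02773953] [-0.51698036  1.37239534  6.15112896] [ 0.05216196  0.1649097  -0.0059119 ] 0.02881591428808751
[[ 0.956  0.001  0.294]
 [-0.294 -0.002  0.956]
 [ 0.001 -1.    -0.001]] 72.9007462047555
```

>>> apply_moves --motion "0 0 0.2 0 2; 0 0 1 0 2; 0 0 3 0 2; 0 0 6 0 2; 0 0 9 0 2; 0 0 12 0 2; 0 0 14 0 2; 0 0 15 0 2; 0 0 15 0 2"

```text
clock: 3.9
ee_pos: [0.4411, -0.0618, 0.1789]
tcp_rot: [0.7, -0.104, 0.106, -0.699]
wrist_force: [0.8, -0.1, -2.3]
opening: 0.0294
```

```bash
python3 - <<'E'
from h import *
s=imaging.snapshot("side")
o=robot.get_obs();print(o["ee_pos"],o["wrist_force"],o["ft_torque"],o["opening"])
p=o["ee_pos"]; c=np.int32(proj("side",p)); print(c)
a=cv2.resize(s[c[1]-35:c[1]+35,c[0]-35:c[0]+35],None,fx=8,fy=8,interpolation=cv2.INTER_CUBIC)
cv2.imwrite("pics/g2.png",a)
E
```

```text
[ 0.44032436 -0.06152997  0.17774005] [-0.84412204 -0.45678571 -2.6435282 ] [0.05047858 0.02374778 0.0201062 ] 0.029182953189009535
[318 189]
```

View pics/g2.png

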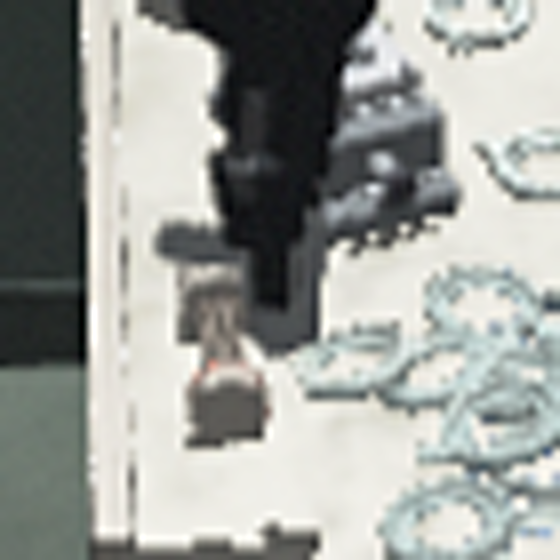

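>>> apply_moves --motion "0.3 2 0 5 2; 0.8 6 0 13 2; 1.3 10.5 0 21 2; 1.9 15 0 29 2; 2.5 19.5 0 37 2; 3 24 0 45 2; 3.6 28.5 0 53 2; 4.1 32.5 0 61 2; 4.5 35.3 0 69 2; 4.6 36.3 0 74.5 2"

```text
clock: 4.95
ee_pos: [0.4853, 0.304, 0.1754]
tcp_rot: [-0.619, -0.342, 0.342, 0.619]
wrist_force: [-0.3, -1.8, -2.1]
opening: 0.0292
```

>>> apply_moves --motion "0 0 0 0 2; 0 0 0 0 2"

```text
clock: 5.15
ee_pos: [0.484, 0.3034, 0.1734]
tcp_rot: [-0.619, -0.34, 0.343, 0.619]
wrist_force: [-0.1, 0.4, -2.3]
opening: 0.029
```

```bash
cat >> h.py <<'E'
from scipy.spatial.transform import Rotation as R
def st():
    o=robot.get_obs(); M=R.from_quat(o["tcp_rot"]).as_matrix()
    y=np.degrees(np.arctan2(M[1,2],M[0,2]))
    print("t",o["clock"],"pos",o["ee_pos"].round(4),"jaw",y.round(1),"barb",(y+90).round(1),"tilt",M[:,1].round(4),"F",o["wrist_force"].round(2),"T",o["ft_torque"].round(3),"op",o["opening"].round(4),"q6",o["qpos"][5].round(2))
    return o,y
def shot(name,n,c,h,f):
    s=imaging.snapshot(n); c=np.int32(c); a=cv2.resize(s[max(c[1]-h,0):c[1]+h,max(c[0]-h,0):c[0]+h],None,fx=f,fy=f,interpolation=cv2.INTER_CUBIC); cv2.imwrite(f"pics/{name}.png",a); print("crop origin",c-h)
E
python3 - <<'E'
from h import *
o,y=st(); shot("g3","side",proj("side",o["ee_pos"]),35,8)
shot("g3t","top",proj("top",o["ee_pos"]),35,8)
E
```

```text
Traceback (most recent call last):
  File "h.py", line 16, in st
    print("t",o["clock"],"pos",o["ee_pos"].round(4),"jaw",y.round(1),"barb",(y+90).round(1),"tilt",M[:,1].round(4),"F",o["wrist_force"].round(2),"T",o["ft_torque"].round(3),"op",o["opening"].round(4),"q6",o["qpos"][5].round(2))
                                                                                                                                                                                  ^^^^^^^^^^^^^^^^^^
AttributeError: 'float' object has no attribute 'round'
```

```bash
sed -i 's/o\["opening"\].round(4)/round(o["opening"],4)/' h.py
python3 - <<'E'
from h import *
o,y=st(); shot("g3","side",proj("side",o["ee_pos"]),35,8)
shot("g3t","top",proj("top",o["ee_pos"]),35,8); st()
E
```

```text
t 5.15 pos [0.484  0.3034 0.1734] jaw 147.8 barb 237.8 tilt [-0.0039 -0.0015 -1.    ] F [-0.07  0.43 -2.27] T [-0.068 -0.01  -0.032] op 0.029 q6 -0.58
crop origin [288 102]
crop origin [178 143]
t 5.25 pos [0.4846 0.3029 0.1743] jaw 147.7 barb 237.7 tilt [-2.4e-03 -9.0e-04 -1.0e+00] F [ 0.71 -0.64 -0.5 ] T [0.032 0.002 0.023] op 0.0291 q6 -0.58
```

View pics/g3.png

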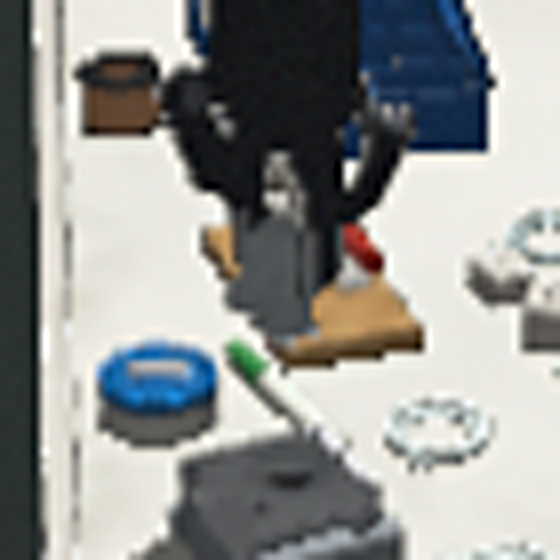

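View pics/g3t.png

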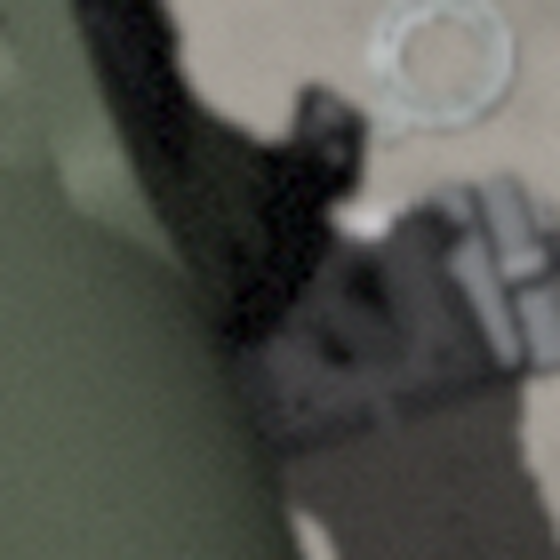

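```bash
python3 - <<'E'
from h import *
o,y=st(); p=o["ee_pos"].copy(); b=np.radians(y+90)
im=cv2.imread("pics/g3.png"); og=np.array([288,102])
def E(x,yy,z): return p+[np.cos(b)*x-np.sin(b)*yy,np.sin(b)*x+np.cos(b)*yy,z-.0277]
def px(q): return np.int32((proj("side",q)-og+.5)*8)
for r,z in((.0105,0),(.015,.0055),(.015,.028)):
    pts=np.array([px(E(r*np.cos(a),r*np.sin(a),z)) for a in np.linspace(0,6.28,40)]); cv2.polylines(im,[pts],True,(0,255,0),1)
for z in(.028,.058):
    cv2.polylines(im,[np.array([px(E(a*.015,c*.015,z)) for a,c in((1,1),(1,-1),(-1,-1),(-1,1))])],True,(0,255,255),1)
cv2.circle(im,px(E(.05,0,.043)),4,(0,0,255),-1)
for s in(1,-1): cv2.circle(im,px(E(0,s*.021,.0085)),3,(255,0,255),-1)
cv2.imwrite("pics/g3o.png",im)
E
```

```text
t 5.25 pos [0.4846 0.3029 0.1743] jaw 147.7 barb 237.7 tilt [-2.4e-03 -9.0e-04 -1.0e+00] F [ 0.71 -0.64 -0.5 ] T [0.032 0.002 0.023] op 0.0291 q6 -0.58
```

View pics/g3o.png

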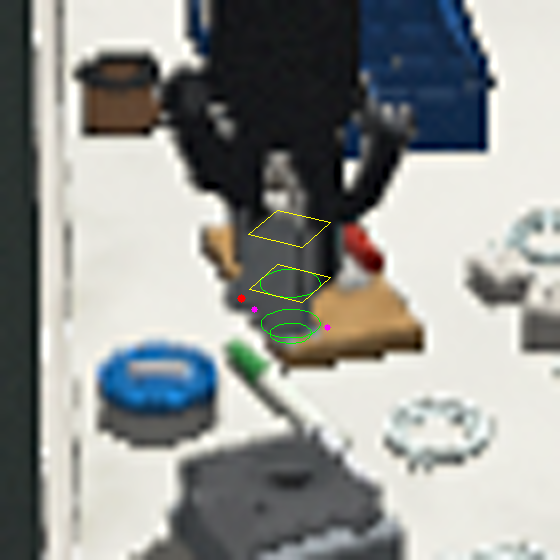

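>>> apply_moves --motion "0.14 -0.09 -1 0 2; 0.14 -0.09 -3 0 2; 0.14 -0.09 -5 0 2; 0.14 -0.09 -6.5 0 2; 0.14 -0.09 -7.2 0 2; 0.14 -0.09 -7.2 0 2; 0.14 -0.09 -7.2 0 2"

```text
clock: 5.95
ee_pos: [0.4865, 0.3018, 0.1027]
tcp_rot: [-0.619, -0.34, 0.342, 0.62]
wrist_force: [0.2, 0.5, -1.5]
opening: 0.0291
```

```bash
python3 - <<'E'
from h import *
o,y=st(); shot("g4","side",proj("side",o["ee_pos"]),35,8); st()
E
```

```text
t 5.95 pos [0.4865 0.3018 0.1027] jaw 147.7 barb 237.7 tilt [-1.8e-03 -7.0e-04 -1.0e+00] F [ 0.24  0.53 -1.48] T [-0.001 -0.014 -0.058] op 0.0291 q6 -0.58
crop origin [289 117]
t 6.0 pos [0.4868 0.302  0.1031] jaw 147.7 barb 237.7 tilt [-1.1e-03 -4.0e-04 -1.0e+00] F [ 0.8   0.13 -1.85] T [ 0.016 -0.019  0.043] op 0.0288 q6 -0.58
```

View pics/g4.png

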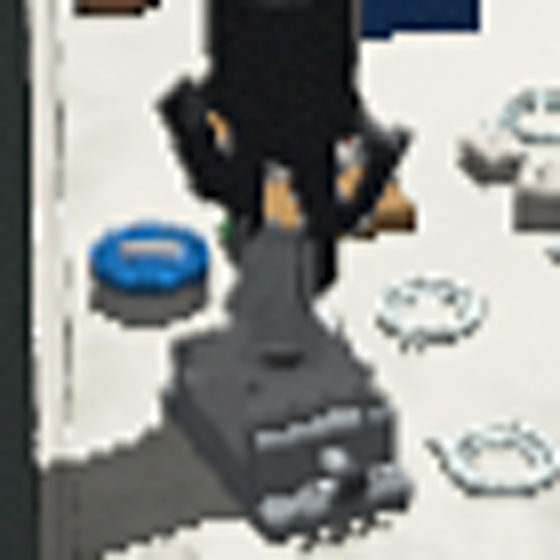

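>>> apply_moves --motion "-0.08 0 -0.3 0 2; -0.08 0 -0.6 0 2; -0.08 0 -0.9 0 2; -0.08 0 -1.2 0 2; -0.08 0 -1.2 0 2"

```text
clock: 6.5
ee_pos: [0.4855, 0.3018, 0.0905]
tcp_rot: [-0.619, -0.34, 0.342, 0.619]
wrist_force: [0.1, 0.7, -2.7]
opening: 0.0286
```

```bash
python3 - <<'E'
from h import *
st()
E
```

```text
t 6.5 pos [0.4855 0.3018 0.0905] jaw 147.7 barb 237.7 tilt [-2.e-03 -8.e-04 -1.e+00] F [ 0.11  0.67 -2.75] T [ 0.035  0.013 -0.001] op 0.0286 q6 -0.58
```

No contact yet, with the nose just inside the mouth. I'll go down slowly until it touches.

>>> apply_moves --motion "0.03 0 -0.1 0 2; 0.03 0 -0.2 0 2; 0.03 0 -0.2 0 2"

```text
clock: 6.8
ee_pos: [0.4859, 0.3019, 0.0886]
tcp_rot: [-0.619, -0.34, 0.342, 0.619]
wrist_force: [-0.2, 0.7, -0.8]
opening: 0.0288
```

>>> apply_moves --motion "0 0 -0.1 0 2; 0 0 -0.1 0 2; 0 0 -0.1 0 2"

```text
clock: 7.1
ee_pos: [0.486, 0.3019, 0.0882]
tcp_rot: [-0.619, -0.341, 0.342, 0.619]
wrist_force: [-2.6, 0.3, 5.1]
opening: 0.0291
```

>>> apply_moves --motion "-0.05 0 -0.05 2 2; -0.05 0 -0.05 4 2; -0.05 0 -0.05 6 2; -0.05 0 -0.05 6 2"

```text
clock: 7.5
ee_pos: [0.4855, 0.302, 0.0882]
tcp_rot: [-0.601, -0.373, 0.374, 0.601]
wrist_force: [-2.3, -0.6, 5.6]
opening: 0.0293
```

```bash
python3 - <<'E'
from h import *
st()
E
```

```text
t 7.5 pos [0.4855 0.302  0.0882] jaw 153.7 barb 243.7 tilt [-1.1e-03 -5.0e-04 -1.0e+00] F [-2.27 -0.61  5.65] T [-0.203  0.458 -0.057] op 0.0293 q6 -0.68
```

>>> apply_moves --motion "-0.03 0 -0.05 2 2; -0.03 0 -0.05 4 2; -0.03 0 -0.05 4 2"

```text
clock: 7.8
ee_pos: [0.4854, 0.3022, 0.0878]
tcp_rot: [-0.587, -0.394, 0.394, 0.587]
wrist_force: [-0.2, 0.5, 1.5]
opening: 0.029
```

>>> apply_moves --motion "0 0 -0.05 2 2; 0 0 -0.05 4 2; 0 0 -0.05 4 2"

```text
clock: 8.1
ee_pos: [0.4855, 0.3024, 0.087]
tcp_rot: [-0.573, -0.414, 0.414, 0.573]
wrist_force: [0.4, 0.7, -2.2]
opening: 0.0289
```

The force fell away at barb about 251.7°, so it looks like the gap. I'll lower gently to check.

>>> apply_moves --motion "0 0 -0.1 0 2; 0 0 -0.2 0 2; 0 0 -0.2 0 2"

```text
clock: 8.4
ee_pos: [0.4855, 0.3024, 0.0847]
tcp_rot: [-0.573, -0.414, 0.414, 0.574]
wrist_force: [1.2, 0.4, -2.3]
opening: 0.0291
```

```bash
python3 - <<'E'
from h import *
st()
E
```

```text
t 8.4 pos [0.4855 0.3024 0.0847] jaw 161.7 barb 251.7 tilt [-7.e-04  3.e-04 -1.e+00] F [ 1.23  0.39 -2.25] T [ 0.246 -0.168  0.003] op 0.0291 q6 -0.82
```

>>> apply_moves --motion "0 0 -0.1 2 2; 0 0 -0.25 2 2; 0 0 -0.4 2 2; 0 0 -0.5 2 2; 0 0 -0.5 2 2"

```text
clock: 8.9
ee_pos: [0.4855, 0.3025, 0.0795]
tcp_rot: [-0.566, -0.424, 0.424, 0.566]
wrist_force: [0.7, 1.4, -2.3]
opening: 0.029
```

```bash
python3 - <<'E'
from h import *
st()
E
```

```text
t 8.9 pos [0.4855 0.3025 0.0795] jaw 163.6 barb 253.6 tilt [-7.e-04  3.e-04 -1.e+00] F [ 0.71  1.42 -2.34] T [ 0.224 -0.123 -0.034] op 0.029 q6 -0.86
```

>>> apply_moves --motion "0 0 -0.08 0 2; 0 0 -0.14 0 2; 0 0 -0.14 0 2; 0 0 -0.14 0 2"

```text
clock: 9.3
ee_pos: [0.4855, 0.3025, 0.0781]
tcp_rot: [-0.566, -0.424, 0.424, 0.566]
wrist_force: [0.2, 0.8, -2.0]
opening: 0.029
```

>>> apply_moves --motion "0 0 -0.06 0 2; 0 0 -0.06 0 2; 0 0 -0.06 0 2"

```text
clock: 9.6
ee_pos: [0.4855, 0.3025, 0.0776]
tcp_rot: [-0.566, -0.424, 0.424, 0.566]
wrist_force: [0.6, -0.2, 0.3]
opening: 0.0291
```

```bash
python3 - <<'E'
from h import *
st()
E
```

```text
t 9.6 pos [0.4855 0.3025 0.0776] jaw 163.6 barb 253.6 tilt [-7.e-04  3.e-04 -1.e+00] F [ 0.58 -0.24  0.35] T [ 0.167  0.068 -0.004] op 0.0291 q6 -0.86
```

>>> apply_moves --motion "0 0 -0.02 -3 2; 0 0 -0.02 -6 2; 0 0 -0.02 -9 2; 0 0 -0.02 -12 2; 0 0 -0.02 -15 2; 0 0 -0.02 -18 2; 0 0 -0.02 -21 2; 0 0 -0.02 -21 2"

```text
clock: 10.4
ee_pos: [0.4861, 0.3026, 0.0777]
tcp_rot: [-0.634, -0.314, 0.313, 0.634]
wrist_force: [1.0, 0.1, -0.8]
opening: 0.0288
```

```bash
python3 - <<'E'
from h import *
st()
E
```

```text
t 10.4 pos [0.4861 0.3026 0.0777] jaw 142.6 barb 232.6 tilt [ 6.e-04  8.e-04 -1.e+00] F [ 1.03  0.11 -0.8 ] T [ 0.171 -0.22  -0.004] op 0.0288 q6 -0.49
```

>>> apply_moves --motion "0 0 -0.02 -2 2; 0 0 -0.02 -4 2; 0 0 -0.02 -6 2; 0 0 -0.04 -8 2; 0 0 -0.05 -10 2; 0 0 -0.05 -10 2"

```text
clock: 11.0
ee_pos: [0.4864, 0.3026, 0.0774]
tcp_rot: [-0.659, -0.258, 0.257, 0.659]
wrist_force: [0.4, -0.0, 0.5]
opening: 0.0293
```

```bash
python3 - <<'E'
from h import *
st()
E
```

```text
t 11.0 pos [0.4864 0.3026 0.0774] jaw 132.7 barb 222.7 tilt [ 1.5e-03  7.0e-04 -1.0e+00] F [ 0.44 -0.03  0.48] T [ 0.056 -0.153 -0.032] op 0.0293 q6 -0.32
```

>>> apply_moves --motion "-0.03 0 -0.03 -2 2; -0.03 0 -0.05 -4 2; -0.03 0 -0.07 -6 2; -0.03 0 -0.08 -8 2; -0.03 0 -0.08 -8 2"

```text
clock: 11.5
ee_pos: [0.4864, 0.3025, 0.0768]
tcp_rot: [0.675, 0.212, -0.211, -0.675]
wrist_force: [0.9, 0.5, 1.6]
opening: 0.0292
```

```bash
python3 - <<'E'
from h import *
st()
E
```

```text
t 11.5 pos [0.4864 0.3025 0.0768] jaw 124.8 barb 214.8 tilt [ 2.1e-03  2.0e-04 -1.0e+00] F [0.93 0.48 1.61] T [-0.128 -0.217  0.016] op 0.0292 q6 -0.18
```

>>> apply_moves --motion "-0.02 0 -0.03 -2 2; -0.02 0 -0.04 -4 2; -0.02 0 -0.06 -6 2; -0.02 0 -0.08 -8 2; -0.02 0 -0.08 -8 2"

```text
clock: 12.0
ee_pos: [0.4863, 0.3024, 0.0762]
tcp_rot: [0.688, 0.165, -0.163, -0.687]
wrist_force: [1.2, -1.6, 1.4]
opening: 0.0296
```

```bash
python3 - <<'E'
from h import *
o,y=st(); shot("g5","side",proj("side",[.486,.302,.08]),35,8);st()
E
```

```text
t 12.0 pos [0.4863 0.3024 0.0762] jaw 116.9 barb 206.9 tilt [ 2.5e-03 -4.0e-04 -1.0e+00] F [ 1.19 -1.58  1.36] T [-0.175 -0.105 -0.035] op 0.0296 q6 -0.04
crop origin [289 122]
t 12.05 pos [0.4863 0.3024 0.0762] jaw 116.9 barb 206.9 tilt [ 2.4e-03 -4.0e-04 -1.0e+00] F [-0.19 -1.66  2.56] T [-0.191 -0.097  0.024] op 0.0287 q6 -0.04
```

View pics/g5.png

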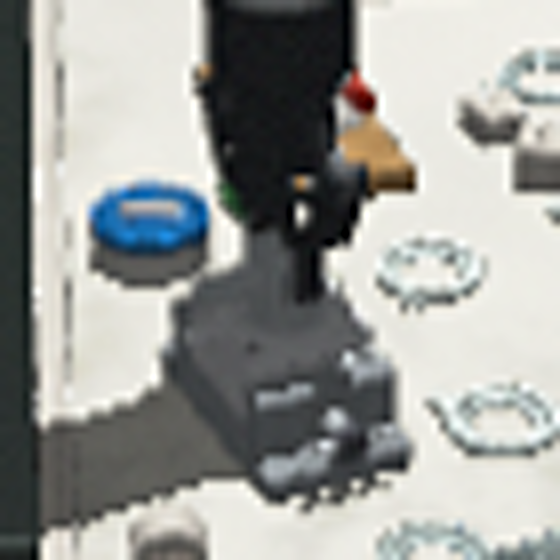

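>>> apply_moves --motion "0 0 -0.02 -2 2; 0 0 -0.04 -4 2; 0 0 -0.06 -6 2; 0 0 -0.06 -7.4 2; 0 0 -0.06 -7.4 2"

```text
clock: 12.55
ee_pos: [0.4862, 0.3022, 0.0756]
tcp_rot: [0.697, 0.121, -0.119, -0.696]
wrist_force: [-0.6, -0.2, 1.7]
opening: 0.0288
```

```bash
python3 - <<'E'
from h import *
o,y=st()
E
```

```text
t 12.55 pos [0.4862 0.3022 0.0756] jaw 109.5 barb 199.5 tilt [ 0.0023 -0.001  -1.    ] F [-0.56 -0.18  1.74] T [-0.265 -0.012  0.059] op 0.0288 q6 0.09
```

>>> apply_moves --motion "0 0 0 0 3.5; 0 0 0 0 4.5; 0 0 0 0 6; 0 0 0 0 7; 0 0 0 0 7"

```text
clock: 13.05
ee_pos: [0.4861, 0.3022, 0.0755]
tcp_rot: [0.697, 0.121, -0.119, -0.696]
wrist_force: [0.2, 0.7, -0.4]
opening: 0.0701
```

>>> apply_moves --motion "0 0 0.3 0 7; 0 0 1 0 7; 0 0 2.5 0 7; 0 0 5 0 7; 0 0 8 0 7; 0 0 11 0 7; 0 0 14 0 7; 0 2 16 0 7; 0 5 18 0 7; 0 8 18 0 7"

```text
clock: 14.05
ee_pos: [0.4877, 0.3837, 0.2601]
tcp_rot: [-0.697, -0.122, 0.117, 0.697]
wrist_force: [1.0, 0.4, -0.6]
opening: 0.07
```

>>> apply_moves --motion "0 4 0 0 7; -3 8 0 0 7; -5 12 0 0 7; -8 16 0 0 7; -8 19 0 0 7; -8 19 0 0 7"

```text
clock: 14.65
ee_pos: [0.4058, 0.5772, 0.2598]
tcp_rot: [-0.696, -0.124, 0.118, 0.697]
wrist_force: [0.3, 0.1, -0.4]
opening: 0.0702
```

```bash
python3 - <<'E'
from h import *
o,y=st(); shot("g6","side",proj("side",[.486,.302,.08]),35,8);shot("g6t","top",(222,185),35,10)
cv2.imwrite("pics/full_top.png",imaging.snapshot("top"))
E
```

```text
t 14.65 pos [0.4058 0.5772 0.2598] jaw 109.7 barb 199.7 tilt [ 0.0078  0.0036 -1.    ] F [ 0.27  0.11 -0.44] T [-0.01  -0.031 -0.052] op 0.0702 q6 0.51
crop origin [289 122]
crop origin [187 150]
```

View pics/g6.png

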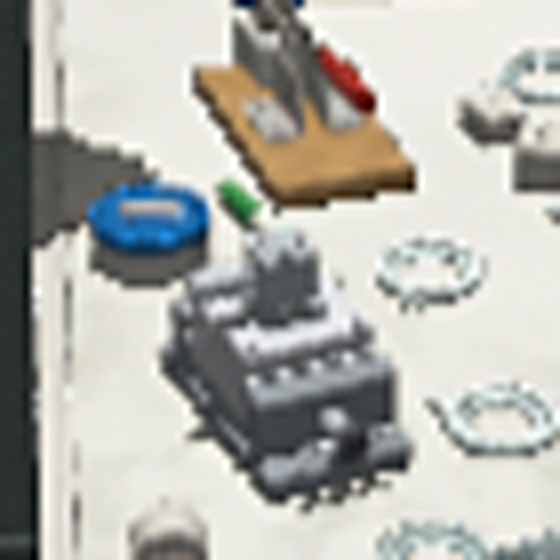

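View pics/g6t.png

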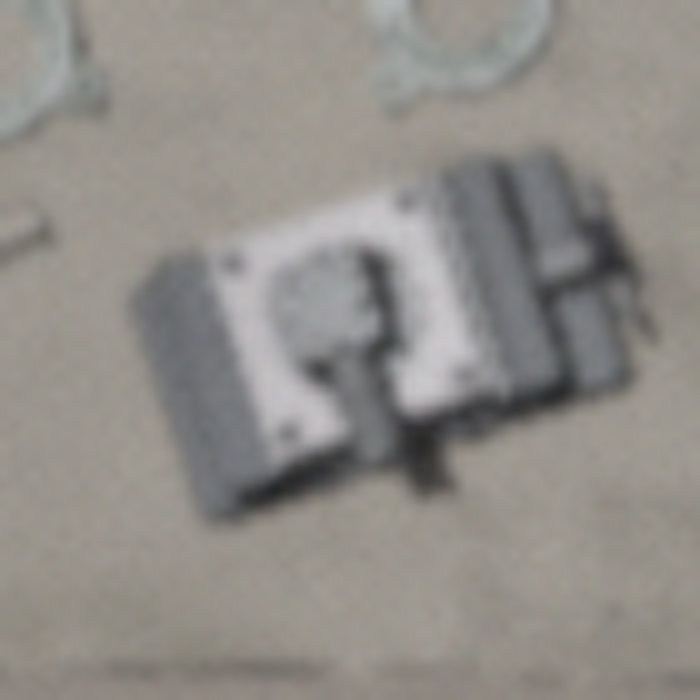

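View pics/full_top.png

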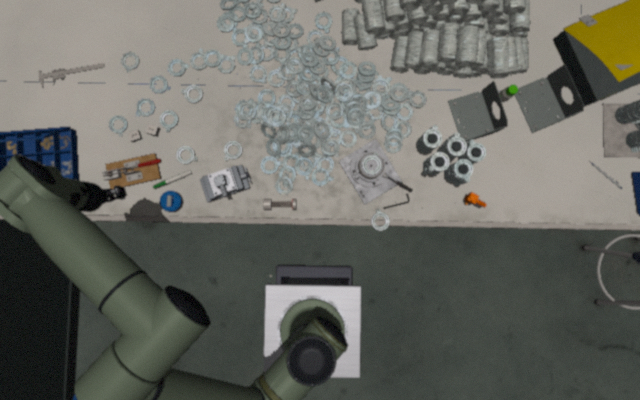

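```bash
python3 - <<'E'
from h import *
S=10;x0,y0=187,150
g=cv2.cvtColor(cv2.imread("pics/g6t.png"),cv2.COLOR_BGR2GRAY)
f=lambda p:(np.array(p)+.5)/S-.5+[x0,y0]
im=cv2.imread("pics/g6t.png")
P=np.array([.486,.302]);u=np.radians(-160.5)
head=ray("top",*f((328,301)),.1065)[:2]; tip=ray("top",*f((375,462)),.095)[:2]
d=tip-head; print("head",head,"tip",tip,"len",np.linalg.norm(d),"ang",np.degrees(np.arctan2(d[1],d[0])))
for dz in (.0487,):
  for a,col in((-160.5,(0,0,255)),(-150.5,(255,0,0)),(-170.5,(0,255,0))):
    a=np.radians(a)
    for s in(-.0095,0,.0095):
        e=lambda r,s,z:tuple(np.int32((proj("top",[P[0]+r*np.cos(a)-s*np.sin(a),P[1]+r*np.sin(a)+s*np.cos(a),z])-[x0,y0]+.5)*S))
        cv2.line(im,e(.015,s,.0487+.043),e(.051,s,.0487+.043),col,1)
    cv2.polylines(im,[np.array([e(.015*i,.015*j,.0487+.058) for i,j in((1,1),(1,-1),(-1,-1),(-1,1))])],True,col,1)
cv2.imwrite("pics/g6o.png",im)
# edges of barb across at several rows
for r in (400,420,440,455):
    print(r,g[r,310:440:6].tolist())
E
```

```text
head [0.48693432 0.30007036] tip [0.43703125 0.28589095] len 0.05187843413426589 ang -164.13808349469872
400 [188, 182, 174, 158, 143, 125, 113, 115, 115, 113, 108, 100, 92, 98, 116, 147, 174, 180, 182, 178, 172, 163]
420 [189, 193, 192, 184, 172, 157, 139, 125, 119, 119, 118, 113, 106, 93, 82, 75, 75, 81, 82, 76, 69, 63]
440 [169, 166, 160, 148, 136, 121, 108, 101, 105, 114, 119, 119, 115, 103, 87, 69, 54, 48, 42, 42, 48, 63]
455 [94, 83, 79, 72, 65, 61, 66, 77, 93, 105, 115, 114, 102, 88, 78, 67, 57, 51, 48, 49, 54, 71]
```

View pics/g6o.png

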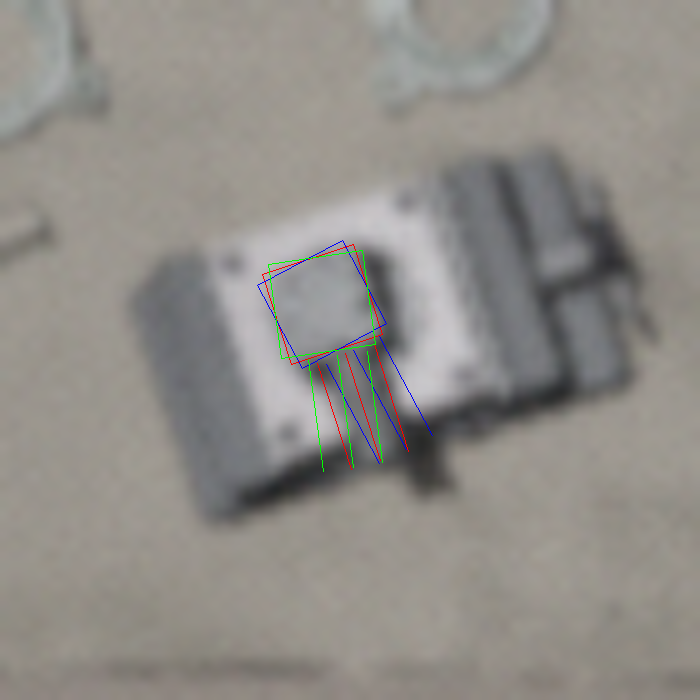

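```bash
python3 - <<'E'
from h import *
im=cv2.imread("pics/g6.png"); og=np.array([289,122]); a=np.radians(-161.5); P=[.486,.302]
for b,col in((.048,(0,255,0)),(.060,(0,0,255))):
    e=lambda i,j,z:np.int32((proj("side",[P[0]+i*np.cos(a)-j*np.sin(a),P[1]+i*np.sin(a)+j*np.cos(a),z])-og+.5)*8)
    cv2.polylines(im,[np.array([e(.015*i,.015*j,b+.058) for i,j in((1,1),(1,-1),(-1,-1),(-1,1))])],True,col,1)
    cv2.circle(im,tuple(int(v) for v in e(.05,0,b+.043)),3,col,-1)
cv2.imwrite("pics/g6so.png",im)
A=cv2.imread("pics/top0.png");B=cv2.imread("pics/full_top.png")
d=cv2.absdiff(A,B).max(2)
for n,(u,v,w,h) in dict(plug=(280,205,22,10),collar=(380,219,14,12),tin=(171,201,14,14)).items(): print(n,"max diff",d[v-h:v+h,u-w:u+w].max())
E
```

```text
plug max diff 9
collar max diff 8
tin max diff 103
```

View pics/g6so.png

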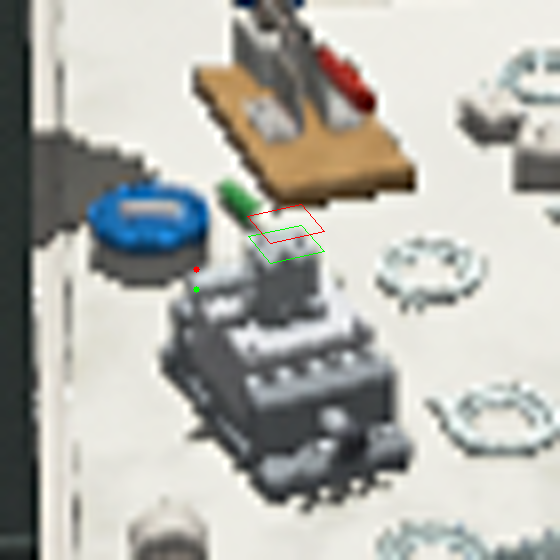

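The side view fits an underside at 48 mm (green) and not the 60 mm unthreaded height (red). The tin's pixel difference comes from the arm's shadow beside it, and its outline is unmoved. Handing in.

```bash
python3 -c "
from bench import sign_off; print(sign_off())"
```

```text
the job is handed in; nothing more can be done
None
```

The elbow is screwed into the port with its barb over the pointer, let go, and handed in at about 15 s of the 64 s allowed. `sign_off` gave no verdict.

**What I did**
- I gripped the steel elbow across its ±y faces and stood it in the mouth with the barb about 38° anticlockwise of the pointer. The lugs rested on the ring with the underside at about 60 mm.
- Turning anticlockwise under a light press, it dropped into the gaps at about 51°. I lowered it onto the seal at about 50 mm, barb at about 54°.
- I then screwed it clockwise about 54°, following it down, and let go. Net wrist force during the fitting stayed below about 6 N.

**Last checks**
- **Barb direction:** the gripper's heading puts the barb at −160.5°, which is the pointer direction I measured. The top picture alone gave about −164°, roughly 2 mm at the tip, within its pixel error and well inside the 9° and 9 mm limits.
- **Depth and position:** the side view fits an underside at about 48 mm. The top view puts the axis about 2 mm from the port's centre, also within pixel error. The gripper had it at about 0.3 mm, with almost no side force.
- **Bystanders:** plug and collar are unchanged in the pictures. The tin's patch showed a difference, which I put down to the arm's shadow because its outline sits where it was.
- **Stiffness:** I felt no clear rise in turning torque above sensor noise, so I stopped on the pointer angle and depth rather than on stiffness.

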